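# Torque a fork top cap with a click wrench

### The arm

A 6-joint arm with a two-finger parallel gripper is mounted at the origin on the work surface. World frame = base frame: x ahead of the robot, y to its left, z up, the work surface at z = 0. Lengths are in m, angles in rad, forces in N, time in s.
With the tool pointing down it reaches from about 0.325 to 0.775 m from the base axis. Payload 9.3 kg.
Tool frame: the origin (TCP) lies midway between the tips of the shut fingers; the grasp point (between the pads) lies behind it (hold_point_z is the z of the grasp point in the tool frame, in m); z points along the fingers, y is the line along which they close (so a half turn about z gives the same grasp; the last joint's range is limited). The gripper opens to 85 mm and grips with 20 to 120 N. Pads are 22 mm wide; open, the fingers measure 114 mm over their backs; the gripper's body (76 mm by 85 mm) begins 54 mm behind the grasp point. The pads swing forward as they close: fully open they stand 13 mm farther back than shut.
Start: joints at [-1.284, 0.259, 0.021, 1.334, 0, 1.418], TCP at [0.234, -0.498, 0.231] pointing down, gripper open.
Joint ranges: [-3.04, 3.04], [-0.91, 1.82], [-1.04, 1.36], [-1.92, 1.95], [-1.52, 1.45], [-3.14, 3.14]. Speed limits (rad/s): [2.22, 2.22, 2.79, 3.14, 3.14, 3.14].

### API

Orientations are given as a unit quaternion [x, y, z, w].
In Python, from cell import reach, move_linear, goto_joints, let_go, gripper_close, dwell, inverse_kinematics, get_obs, camera, calibration, IKError, close_job, hold_point_z gives the robot as it stands. The module is installed in compiled form; this text tells all that it offers. Calls block until the motion is done:
- reach(position, orientation): joint-space move of the TCP to a pose.
- move_linear(position, rotation=None, velocity=0.15): straight line of the TCP; rotation=None keeps the orientation; velocity is the mean speed in m/s.
- goto_joints(angles): joint-space move.
- let_go() and gripper_close(): open the fingers fully, or close them until they stop; the grip force is fixed at half the most.
- dwell(seconds).
- inverse_kinematics(position, orientation): joint angles nearest the present ones, or None.
- get_obs(): the state.
- camera(name): name is "scene" or "top" or "wrist"; returns the picture (384x512x3 uint8, red, green, blue); there is no depth.
- calibration(name): a dict with "mtx" (3x3 intrinsics, pixels), "dist_coeffs" ([k1, k2, p1, p2, k3] as OpenCV has them; the pictures are not rectified), "xyz" and "orientation" of the camera in the world; the wrist camera has in their place "T_tool_cam" (4x4, takes a point from camera to tool coordinates, whose origin is the TCP and whose axes are the flange's). Camera axes: x right, y up, looking along -z (the intrinsics and any distortion apply to the point x, -y, -z); pixel columns grow to the right and rows downward; lengths in m; the calibration is good to about 2 mm. A picture is of the moment at which its call begins: read the wrist's pose just before it. calibration takes no time and is no camera call.
A pose or a line that the arm cannot do raises IKError and nothing moves.
- close_job(): hands the job in; it is judged then, once.
The state is a dict: "t": time; "q": joint angles; "joint_velocities": joint speeds; "effort": joint torques, N m; "tool_pos": TCP position; "eef_rot": TCP orientation; "ft_force": force on the tool from outside, world axes, zero at the start; "moment": the same for the moment, N m; "opening": opening from 0.0 (shut) to 1.0 (fully open); "grip_force": force on a finger pad.
Only numpy, scipy, OpenCV 4.12 (cv2) and the standard library are available. Lean on these libraries where they do the work, as an engineer would, in place of code of your own. Each camera call takes 0.05 s, during which the arm holds its last target. There are 200 camera calls.

### The job

Fit the four-jawed click wrench onto the castellated top cap of the fork leg in the bench clamp, then turn it clockwise (seen from above) by its handle until you feel it click, and stop at once, before the seat ring under the cap is dragged round. Let go and leave the wrench sitting fully down on the cap, and leave the other things on the bench where they are.

Things in the scene. Friction and masses are not known exactly. Their poses are not given: they have to be found in the camera images.
- wrench: Loose click wrench's head (0.6 kg). Origin: on the head's axis at the underside of its jaws; z up, x along the handle, away from the head. A steel disc, diameter 72, 18 to 26 above the origin, carries jaws below and a grip block on top. A steel lump oppopoint the handle reaches 63 back. It starts on its jaws on a grey mat 3 thick. Centre of mass: about 15 off the axis, toward the handle.
- jaws (a point): Same point and axes as the wrench head's origin. Four square jaws, 17 x 17 and 18 deep, hang under the disc, one at each corner of a square; the cross-shaped gap between them is 16 wide, its arms along the head's x and y and open outwards. So the wrench fits the cap's cross in any of four positions a quarter turn apart.
- wrench_block (a point): On the head's axis, 46 above the jaws' underside, in the square grip block that stands on the disc: 26 x 26, from 26 to 62 above the jaws' underside, sides along the head's x and y. Carry the wrench by it.
- handle_pivot (a point): Where the handle is pivoted on the head, 50 from the head's axis, 16 above the jaws' underside. Pushed clockwise the handle is rigid up to 9 to 11 N at handle_grip, then breaks over (the click): resistance falls suddenly to about a third and it snaps round 0.045 rad (7 at handle_grip) to a second rigid stop. It springs back when let go; anticlockwise it is always rigid.
- handle_grip (a point): Point on the axis of the round rubber grip, 205 from the head's axis and 16 above the jaws' underside (96 above the bench when seated); x along the handle, away from the head. The grip has diameter 24 and lies 150 to 250 from the head's axis; nearer the head the handle is a bar 14 wide and high.
- holder: Fixed steel and aluminium bench clamp that holds the fork leg upright. Base plate 110 (x) x 90 (y); clamp block 66 x 64. Origin: centre of its underside on the bench; z up. The cap's axis goes up through this origin.
- cap_seat (a point): On the cap's axis, in the top face of its flange (diameter 68, 80 above the bench); z up, x and y along its four lugs: a cross 52 from tip to tip, arms 14 wide (10 wide and 48 long over the top 3, as a lead-in), rising 16 above the flange. The seated wrench's origin lies here, its jaws between the lugs, standing on the flange.
- cap_lug (a point): Point on one lug, 24 from the cap's axis, 13 above the flange; x outward along the lug. Turns with the cap. Clockwise the cap goes lightly (1 to 2 N at handle_grip) for an unmarked 0.3 to 0.55 rad, different each time, then is solid. Jaws and lugs have about 0.05 rad of play either way and give a little more under load.
- seat_mark (a point): Pip on the rim of the brass seat ring just under the cap, 36 from the axis. The ring stands still in a job well done; over-tightening (above about 16 N at handle_grip, after the handle has come to its second stop) drags it round with the cap.
- bushing: Bystander: black round bushing, diameter 30, 12 high, lying on the bench, to be left alone. Origin: centre of its underside.
- spacer: Bystander: plain metal spacer ring, outside diameter 44, 10 high, to be left alone. Origin: centre of its underside.
- seal: Bystander: black seal ring, outside diameter 48, 8 high, to be left alone. Origin: centre of its underside.
- grease: Bystander: round grease jar, diameter 84, 75 high, to be left alone. Origin: centre of its underside.
- oil: Bystander: small brown oil bottle, diameter 44, 120 high, to be left alone. Origin: centre of its underside.
- driver: Bystander: screwdriver lying on the bench (origin under its middle), to be left alone.
Not all that is in view belongs to the job. Leave any green or purple look-alike of the holder alone.

How it is judged:
On the way, in this order (a step that is already met when the one before it is completed fails the run):
1. the wrench sits fully down on the cap (horizontal distance between wrench and cap_seat below 0.004 m and z of wrench in the frame of cap_seat below 0.004 m and angle between wrench's own z axis and vertical below 0.09 rad), for 0.2 s.
2. the wrench, seated on the cap, has broken over (clicked) (all of step 1 and y of handle_grip in the frame of wrench below -0.0015 m), for 0.04 s.
At the end, for the whole second after the job is handed in: The wrench stands fully down on the cap (within 4 mm of centre and of the flange, upright within 0.09 rad), at rest, its handle sprung back straight (within 1.5 mm); the cap is still tight, turned back by no more than about 0.16 rad (all of step 1 and y of handle_grip in the frame of wrench above -0.0015 m and y of cap_lug in the frame of holder below 0.004 m and linear speed of wrench below 0.01 m/s); the robot touches nothing.
It fails at once if the cap is over-tightened: the pip on the seat ring has moved more than 3 mm (distance of seat_mark from where it was at the start of the episode above 0.003 m).
It fails at once if a bystander is moved more than 20 mm (distance of any of bushing, spacer, seal, grease, oil, driver from where it was at the start of the episode above 0.02 m).
It also fails if it takes over 61 s, if anything falls off the work surface, if the arm or the gripper's body presses on something with over 40 N, if the wrist force passes 120 N, or if a joint passes its speed limit or range.

## Working session

There is one attempt and no reset: what is moved stays moved. The work goes in short steps, each a Python script; the robot and the scene stay as the last script left them, time stands still between calls to the robot, and variables do not carry over. Pictures are saved under pics/ and viewed, at most 10 in all, crops included, and the job is handed in when it is done.

```bash
mkdir -p pics; ls
python3 - <<'E'
from cell import *
import cv2,numpy as np
np.set_printoptions(precision=4,suppress=True)
o=get_obs();print(o,hold_point_z)
a=camera("top");b=camera("scene")
for n in("top","scene","wrist"):print(n,calibration(n))
cv2.imwrite("pics/top0.png",a[:,:,::-1]);cv2.imwrite("pics/scene0.png",b[:,:,::-1])
E
```

```text
pics
{'t': 0.0, 'q': array([-1.2836,  0.2592,  0.0207,  1.3337, -0.    ,  1.4182]), 'joint_velocities': array([-0.0014, -0.0006, -0.0009, -0.0009,  0.0002,  0.0003]), 'effort': array([ -0.0002, -55.5643,  34.4524,   0.0136,  -0.0001,  -0.    ]), 'tool_pos': array([ 0.2341, -0.4974,  0.2306]), 'eef_rot': array([ 0.9759,  0.2181, -0.0001, -0.0007]), 'ft_force': array([-0.4545, -0.1359, -0.1068]), 'moment': array([-0.0342,  0.0097, -0.0046]), 'grip_force': 0.0, 'opening': 1.0000422726876212} -0.0187
top {'mtx': array([[434.4601,   0.    , 250.4902],
       [  0.    , 434.4601, 180.535 ],
       [  0.    ,   0.    ,   1.    ]]), 'dist_coeffs': array([-0.0385,  0.    ,  0.    ,  0.    ,  0.    ]), 'xyz': array([0.3316, 0.059 , 1.3785]), 'orientation': array([ 0.0482, -0.0655, -0.7022,  0.7073])}
scene {'mtx': array([[485.1705,   0.    , 251.1151],
       [  0.    , 485.1705, 191.0771],
       [  0.    ,   0.    ,   1.    ]]), 'dist_coeffs': array([0.0565, 0.    , 0.    , 0.    , 0.    ]), 'xyz': array([ 1.3101, -0.6109,  0.9393]), 'orientation': array([0.385 , 0.1698, 0.3783, 0.8245])}
wrist {'mtx': array([[296.7861,   0.    , 260.4226],
       [  0.    , 296.7861, 191.7515],
       [  0.    ,   0.    ,   1.    ]]), 'dist_coeffs': array([0.0207, 0.    , 0.    , 0.    , 0.    ]), 'T_tool_cam': array([[ 0.0001,  0.9581,  0.2865,  0.0727],
       [ 1.    , -0.    , -0.0001, -0.001 ],
       [-0.0001,  0.2865, -0.9581, -0.1433],
       [ 0.    ,  0.    ,  0.    ,  1.    ]])}
```

View pics/top0.png

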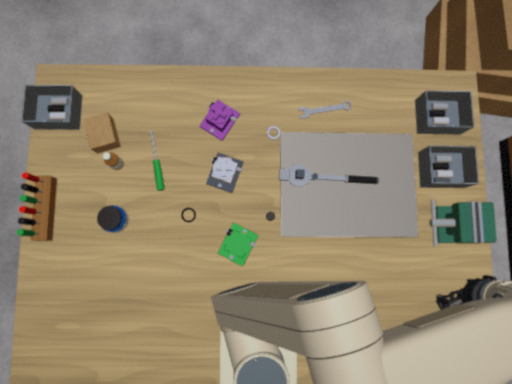

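View pics/scene0.png

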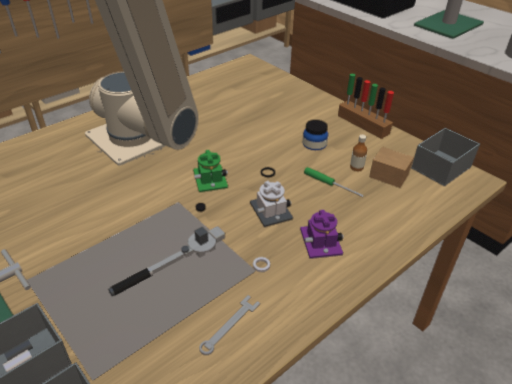

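The top view shows the wrench head at (298,176) with its handle going right to the grip at (365,180). The grey holder is at (225,172), with the purple look-alike at (220,120) and the green one at (238,243). Next come wrist pictures of both.

```bash
cat > h.py <<'E'
from cell import *
import cv2,numpy as np
from scipy.spatial.transform import Rotation as R
np.set_printoptions(precision=4,suppress=True)
D=np.diag([1.,-1,-1])
def campose(n):
    c=calibration(n)
    if n=="wrist":
        o=get_obs();T=np.eye(4);T[:3,:3]=R.from_quat(o["eef_rot"]).as_matrix();T[:3,3]=o["tool_pos"]
        T=T@c["T_tool_cam"];return T[:3,:3],T[:3,3],c
    return R.from_quat(c["orientation"]).as_matrix(),c["xyz"],c
def cast(P,px,z):
    Rm,t,c=P
    u=cv2.undistortPoints(np.float64(px).reshape(-1,1,2),c["mtx"],c["dist_coeffs"])[:,0]
    d=np.c_[u,np.ones(len(u))]@D@Rm.T
    return t+d*((z-t[2])/d[:,2])[:,None]
def proj(P,X):
    Rm,t,c=P
    p=(np.atleast_2d(X)-t)@Rm@D
    return cv2.projectPoints(p,np.zeros(3),np.zeros(3),c["mtx"],c["dist_coeffs"])[0][:,0]
def down(a): # tool pointing down, tool y (closing) at world angle a
    c,s=np.cos(a),np.sin(a);y=[c,s,0];z=[0,0,-1.]
    return R.from_matrix(np.c_[np.cross(y,z),y,z]).as_quat()
def yaw():
    y=R.from_quat(get_obs()["eef_rot"]).as_matrix()[:,1];return np.arctan2(y[1],y[0])
def shot(n,f):
    P=campose(n);im=camera(n);cv2.imwrite(f"pics/{f}.png",im[:,:,::-1]);np.savez(f"pics/{f}.npz",R=P[0],t=P[1]);return P,im
def load(n,f):
    d=np.load(f"pics/{f}.npz");return (d["R"],d["t"],calibration(n)),cv2.imread(f"pics/{f}.png")[:,:,::-1]
E
python3 - <<'E'
from h import *
P=campose("top")
for n,px,z in[("head",(298,176),.06),("grip",(364,180),.019),("pivotbar",(330,178),.019),("holder",(225,172),.09),("purple",(220,118),.09),("green",(238,243),.09),("spacer",(273,132),.01),("bush",(270,216),.01),("seal",(188,214),.01),("grease",(112,218),.07),("oil",(110,158),.1),("driver",(156,165),.02)]:
    print(n,cast(P,[px],z)[0])
w=cast(P,[(298,176)],.06)[0];h=cast(P,[(225,172)],.09)[0]
print(yaw())
# tool x offset: camera sits 0.073 along tool x, looking tilted back to the TCP axis
for n,p in(("w1",w),("h1",h)):
    for a in (np.pi/2,-np.pi/2,0,np.pi):
        q=inverse_kinematics([p[0],p[1],.25],down(a));print(n,a,q)
E
```

```text
head [ 0.5614 -0.1196  0.06  ]
grip [ 0.5576 -0.3373  0.019 ]
pivotbar [ 0.5631 -0.2277  0.019 ]
holder [0.5663 0.1048 0.09  ]
purple [0.7349 0.1227 0.09  ]
green [0.3548 0.0637 0.09  ]
spacer [ 0.7148 -0.0465  0.01  ]
bush [ 0.4412 -0.0362  0.01  ]
seal [0.4455 0.222  0.01  ]
grease [0.4266 0.4423 0.07  ]
oil [0.6038 0.4495 0.1   ]
driver [0.5996 0.3267 0.02  ]
-1.1309828634256789
w1 1.5707963267948966 [-0.3561  0.296   0.1212  1.3961  0.     -0.3561]
w1 -1.5707963267948966 [-0.3561  0.296   0.1212  1.3961  0.      2.7855]
w1 0 [-0.3561  0.296   0.1212  1.3961  0.      1.2147]
w1 3.141592653589793 [-0.3561  0.296   0.1212  1.3961  0.     -1.9269]
h1 1.5707963267948966 [0.0374 0.2993 0.1261 1.3975 0.     0.0374]
h1 -1.5707963267948966 [ 0.0374  0.2993  0.1261  1.3975  0.     -3.1042]
h1 0 [0.0374 0.2993 0.1261 1.3975 0.     1.6082]
h1 3.141592653589793 [ 0.0374  0.2993  0.1261  1.3975  0.     -1.5334]
```

Run:
```python
from h import *
reach([.50,.105,.23],down(np.pi/2));P,a=shot("wrist","h1");print(get_obs()["t"])
reach([.50,-.12,.2],down(np.pi/2));P,b=shot("wrist","w1");print(get_obs()["t"])
cv2.imwrite("pics/both.png",cv2.resize(np.hstack([a,b])[:,:,::-1],None,fx=.78,fy=.78))
```

```text
2.4917
3.45
```

View pics/both.png

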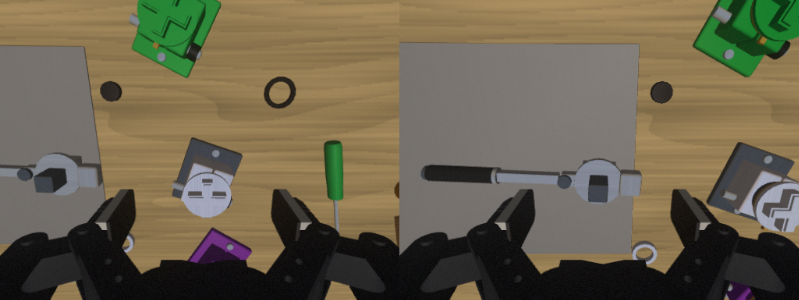

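The left picture (h1) shows the cap's white flange at about (265,247) in full-size pixels. The right one (w1) shows the block at (255,240), with the handle running left to the grip end at (30,222). I'll enlarge both.

Run:
```python
from h import *
_,a=load("wrist","h1");_,b=load("wrist","w1")
def crop(im,x,y):
    c=cv2.resize(im[y-50:y+50,x-50:x+50],None,fx=4,fy=4,interpolation=cv2.INTER_CUBIC)
    g=cv2.cvtColor(c,cv2.COLOR_RGB2GRAY);return cv2.createCLAHE(3,(4,4)).apply(g)
cv2.imwrite("pics/crop.png",np.hstack([crop(a,265,245),crop(b,260,232)]))
```

```text
(no output)
```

View pics/crop.png

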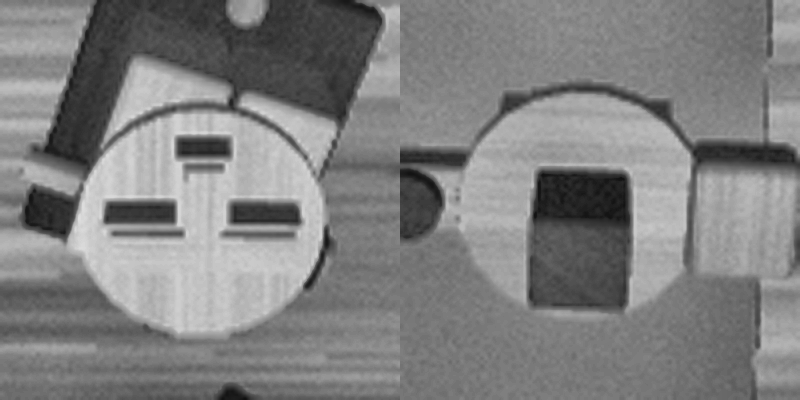

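Left: the cap's cross runs nearly along the image axes and the dark lug faces are at about (148,147), (140,212) and (265,213) in the crop. The holder itself is turned about 20°. Right: the wrench's disc is bright and round, its dark block top spans (530–628, 220–308), and the handle goes left. For accuracy I'll take shots at two yaws, which cancels the hand-eye bias.

```bash
cat >> h.py <<'E'
def circle(P,im,px0,z,r,thr=None):
    """centre of a bright disc of known radius at height z: RANSAC on cast edge points"""
    g=cv2.cvtColor(im,cv2.COLOR_RGB2GRAY)
    e=cv2.Canny(cv2.GaussianBlur(g,(3,3),0),40,100)
    v,u=np.nonzero(e);k=np.hypot(u-px0[0],v-px0[1])<90
    X=cast(P,np.c_[u[k],v[k]]+0.,z)[:,:2]
    rng=np.random.default_rng(0);best=(0,None)
    for _ in range(6000):
        a,b=X[rng.choice(len(X),2,False)];d=b-a;L=np.hypot(*d)
        if L<r or L>2*r:continue
        for s in(1,-1):
            c=(a+b)/2+s*np.sqrt(r*r-L*L/4)*np.array([-d[1],d[0]])/L
            n=np.sum(abs(np.hypot(*(X-c).T)-r)<.0007)
            if n>best[0]:best=(n,c)
    c=best[1]
    from scipy.optimize import least_squares
    for t in(.0015,.001):
        S=X[abs(np.hypot(*(X-c).T)-r)<t]
        c=least_squares(lambda c:np.hypot(*(S-c).T)-r,c).x
    return c,len(S)
E
python3 - <<'E'
from h import *
ims=[]
for n,c,z in(("w",(.561,-.12),.22),("h",(.566,.105),.27)):
    for j,a in enumerate((np.pi/2,0)):
        tx=np.array([-np.sin(a),np.cos(a)])*(1 if 0 else 1)
        tx=-np.array([1,0]) if j==0 else np.array([0,1])
        reach([*(np.array(c)-.02*tx),z],down(a))
        dwell(.15)
        P,im=shot("wrist",f"{n}v{j}");ims.append(im)
        zz,r=(.029,.036) if n=="w" else (.080,.034)
        px=proj(P,[*c,zz])[0]
        print(n,j,px,circle(P,im,px,zz,r),"t",get_obs()["t"])
for f,n in(("w1","w"),("h1","h")):
    P,im=load("wrist",f);c,zz,r=((.561,-.12),.029,.036) if n=="w" else ((.566,.105),.08,.034)
    print(f,circle(P,im,proj(P,[*c,zz])[0],zz,r))
cv2.imwrite("pics/four.png",cv2.resize(np.vstack([np.hstack(ims[:2]),np.hstack(ims[2:])])[:,:,::-1],(796,597)))
E
```

```text
w 0 [258.8588 153.235 ] (array([ 0.5717, -0.1253]), 134) t 4.075
w 1 [261.0183 152.6252] (array([ 0.5718, -0.1259]), 101) t 5.6417
h 0 [260.6783 152.6735] (array([0.5816, 0.1099]), 149) t 6.9
h 1 [260.9824 152.765 ] (array([0.5815, 0.1097]), 149) t 8.475
w1 (array([ 0.5717, -0.1257]), 107)
h1 (array([0.5821, 0.1096]), 196)
```

View pics/four.png

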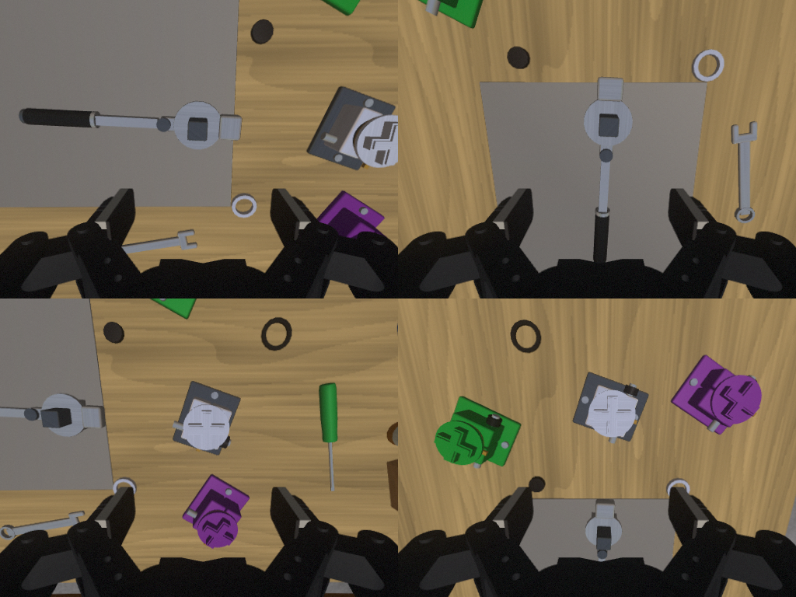

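Top row: the wrench from two yaws, with the head at (197,125) and (608,122). Bottom row: the cap at (207,427) and (612,412), with its cross clear. The centres agree to about 0.5 mm between views. Next I'll get the angles.

Run:
```python
from h import *
w=np.array([.5717,-.1256]);c=np.array([.5816,.1098])
for f in("wv0","w1"):
    P,im=load("wrist",f);g=cv2.cvtColor(im,cv2.COLOR_RGB2GRAY)
    m=((g<55)*255).astype(np.uint8);m[int(.62*384):]=0
    n,l,s,ct=cv2.connectedComponentsWithStats(m)
    p=proj(P,[w[0]-.005,w[1]-.2,.019])[0]
    i=min([i for i in range(1,n) if s[i,4]>300],key=lambda i:np.hypot(*(ct[i]-p)))
    X=cast(P,[ct[i]],.019)[0,:2];v=X-w
    pts=np.argwhere(l==i)[:,::-1].astype(np.float32);ln=cv2.fitLine(pts,cv2.DIST_L2,0,.01,.01).ravel()
    e=cast(P,[ln[2:]-40*ln[:2],ln[2:]+40*ln[:2]],.019)[:,:2];d=e[1]-e[0]
    print(f,s[i],"grip centroid",X,np.hypot(*v),"handle ang+90",np.arctan2(v[1],v[0])+np.pi/2,"line",np.arctan2(d[1],d[0]))
for f,a in(("h1",0),("hv0",0),("hv1",1)):
    P,im=load("wrist",f);g=cv2.cvtColor(im,cv2.COLOR_RGB2GRAY)
    # dark lug faces inside the flange circle
    th=np.linspace(0,2*np.pi,60);poly=proj(P,np.c_[c[0]+.029*np.cos(th),c[1]+.029*np.sin(th),np.full(60,.085)])
    k=np.zeros_like(g);cv2.fillPoly(k,[poly.astype(int)],255)
    med=np.median(g[k>0]);m=((g<med-50)&(k>0)).astype(np.uint8)
    n,l,s,ct=cv2.connectedComponentsWithStats(m)
    for i in range(1,n):
        if s[i,4]>5:
            v,u=np.nonzero(l==i);X=cast(P,np.c_[u,v]+0.,.088)[:,:2]
            print(f,med,s[i,4],X.mean(0)-c)
```

```text
wv0 [  27  139   91   25 1769] grip centroid [ 0.5606 -0.335 ] 0.2096833897725262 handle ang+90 -0.05289522902791677 line 1.5187036437325987
w1 [  31  212   90   23 1677] grip centroid [ 0.5609 -0.3354] 0.21006106190135002 handle ang+90 -0.05166757989702808 line 1.5242027843098311
h1 166.0 64 [-0.0268  0.0001]
h1 166.0 8 [-0.0213  0.0005]
h1 166.0 104 [-0.0079 -0.0164]
h1 166.0 84 [-0.0073  0.0169]
h1 166.0 18 [-0.0015 -0.0144]
h1 166.0 17 [-0.0014  0.015 ]
hv0 167.0 12 [-0.0263  0.0005]
hv0 167.0 33 [-0.0071 -0.0169]
hv0 167.0 34 [-0.007   0.0166]
hv1 172.0 12 [-0.0001  0.0263]
hv1 172.0 20 [-0.0176  0.0073]
hv1 172.0 16 [0.0165 0.0072]
```

Run:
```python
from h import *
w=np.array([.5717,-.1256]);a=-.052
reach([*w,.12],down(a));move_linear([*w,.030],velocity=.12)
o=get_obs();print(o["tool_pos"],o["ft_force"],yaw())
gripper_close();o=get_obs();print("closed",o["opening"],o["grip_force"],o["t"],o["ft_force"],o["moment"])
move_linear([*w,.150],velocity=.12);dwell(.2)
o=get_obs();print(o["opening"],o["grip_force"],o["t"],o["ft_force"],o["moment"],o["tool_pos"])
P,im=shot("wrist","held")
px=proj(P,[*w,.149])[0]
print(circle(P,im,px,.149,.036))
cv2.imwrite("pics/held.png",im[:,:,::-1])
```

```text
[ 0.5723 -0.1255  0.0308] [1.196  0.8226 0.2129] -0.051565461996182844
closed 0.29447523789028707 60.217745304107666 10.9583 [-1.47   -0.5162  5.2981] [0.0757 0.1176 0.0252]
0.2983747432323469 59.30012047290802 12.3083 [-0.0467 -0.2145 -6.0627] [ 0.0727  0.0111 -0.0323] [ 0.5714 -0.1255  0.1494]
(array([ 0.5708, -0.1256]), 238)
```

View pics/held.png

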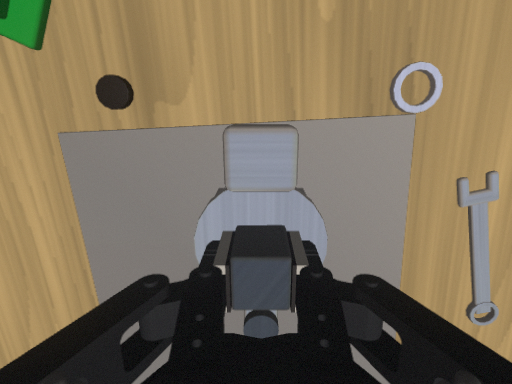

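The wrench is held square in the fingers: lump at (261,157), disc at (261,240), block at (261,268). I'll carry it over the cap and lower it with force checks.

Run:
```python
from h import *
c=np.array([.5816,.1098])
q=down(-.005)
move_linear([*c,.150],q,velocity=.15);dwell(.2)
o0=get_obs();print(o0["tool_pos"],yaw(),o0["ft_force"],o0["t"])
t=c+0
move_linear([*t,.128],velocity=.08)
for z in np.arange(.126,.1055,-.002):
    move_linear([*t,z],velocity=.04);o=get_obs();f=o["ft_force"]-o0["ft_force"]
    print(round(z,4),o["tool_pos"],f,o["t"])
    if f[2]>8:break
```

```text
[0.5817 0.1093 0.15  ] -0.005795811334106367 [ 0.304  -0.5965 -6.476 ] 14.275
0.126 [0.5817 0.1098 0.1263] [-0.9287 -0.2589 -0.0391] 14.95
0.124 [0.5816 0.1098 0.1239] [-0.4685 -0.031   0.0632] 15.2
0.122 [0.5815 0.1098 0.1218] [-0.3791  0.0378 -0.2973] 15.45
0.12 [0.5815 0.1098 0.1198] [-0.771   0.8881  0.2568] 15.7
0.118 [0.5815 0.1098 0.1178] [-0.6018  0.3082 -0.6871] 15.95
0.116 [0.5815 0.1098 0.1158] [0.1086 0.6984 0.4536] 16.2
0.114 [0.5815 0.1098 0.1139] [-0.3961 -0.1619  0.7901] 16.45
0.112 [0.5815 0.1098 0.1118] [-0.1608  0.3544  0.8795] 16.7
0.11 [0.5815 0.1098 0.1098] [-0.0618  1.1247  0.1605] 16.95
0.108 [0.5815 0.1098 0.1078] [-0.212   1.1794  0.2714] 17.2
0.106 [0.5818 0.1099 0.1073] [-4.1384  0.994  10.9478] 17.45
```

Seated: contact at TCP z 0.1073, as predicted. Now I'll release, shut the fingers and push the handle clockwise along its arc.

```bash
cat >> h.py <<'E'
C=np.array([.5816,.1098])
def pose(phi,off,z=.086,r=.205):
    """TCP beside the handle (handle turned phi from world -y, ccw positive), off = distance on its ccw side"""
    u=np.array([np.sin(phi),-np.cos(phi)]);n=np.array([np.cos(phi),np.sin(phi)])
    return [*(C+r*u+off*n),z],down(np.pi/2+phi),n
def ft(n,k=4):
    F=[]
    for _ in range(k):F.append(get_obs()["ft_force"][:2]@n);dwell(.008)
    return np.mean(F)
E
python3 - <<'E'
from h import *
let_go();o=get_obs();print(o["t"],o["tool_pos"],o["ft_force"])
move_linear([.5816,.1098,.17],velocity=.2)
p,q,n=pose(-.005,.045,.17)
reach(p,q);gripper_close()
P,im=shot("top","seated")
p,q,n=pose(-.005,.045);move_linear(p,velocity=.15);dwell(.15)
o=get_obs();print(o["t"],o["tool_pos"],o["ft_force"],o["q"],ft(n))
P,im2=shot("scene","seated_s")
cv2.imwrite("pics/chk.png",np.hstack([cv2.resize(im[100:250,150:350],None,fx=2,fy=2),cv2.resize(im2[130:280,130:330],None,fx=2,fy=2)])[:,:,::-1])
E
```

```text
18.0667 [0.5816 0.1098 0.106 ] [ 0.0964  0.0082 -0.3633]
21.8667 [ 0.6262 -0.0956  0.0873] [-0.7098  0.1472  0.0609] [-0.2838  0.4678 -0.0335  1.0675 -0.     -0.2789] -0.2448736269128719
```

View pics/chk.png

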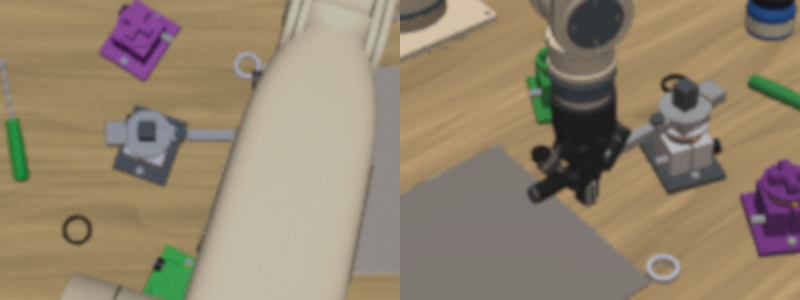

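The wrench sits level on the cap: head at (150,135) in the top crop, and seated in the scene view. The fingers are shut beside the handle on its anticlockwise side. Now the push, with force monitoring.

Run:
```python
from h import *
p,q,n=pose(-.005,.030);move_linear(p,q,velocity=.06);dwell(.1)
f0=-.25;s=0.;peak=0;fine=False;prev=0;log=[];state="";after=0
while s<.150:
    o=get_obs()
    if o["t"]>52: state="time";break
    ds=(.004 if s<.05 else .002) if not fine else .0007
    s+=ds;phi=-.005-s/.205
    p,q,n=pose(phi,.030);move_linear(p,q,velocity=.06 if not fine else .03)
    f=ft(n)-f0;log.append((round(s*1e3,1),round(f,2)))
    if f>3.3:fine=True
    peak=max(peak,f)
    if f>13.5:state="high";break
    if peak>6.5 and f<.65*peak:
        after+=1;state="click"
        if after>=4:break
    elif after:break
print(state,log,get_obs()["t"],get_obs()["tool_pos"],phi)
```

```text
click [(4.0, np.float64(0.61)), (8.0, np.float64(0.35)), (12.0, np.float64(0.42)), (16.0, np.float64(0.44)), (20.0, np.float64(0.76)), (24.0, np.float64(1.14)), (28.0, np.float64(1.71)), (32.0, np.float64(1.2)), (36.0, np.float64(1.04)), (40.0, np.float64(1.22)), (44.0, np.float64(1.08)), (48.0, np.float64(1.02)), (52.0, np.float64(0.84)), (54.0, np.float64(1.43)), (56.0, np.float64(1.36)), (58.0, np.float64(1.78)), (60.0, np.float64(1.18)), (62.0, np.float64(1.44)), (64.0, np.float64(1.08)), (66.0, np.float64(1.66)), (68.0, np.float64(1.47)), (70.0, np.float64(1.25)), (72.0, np.float64(1.07)), (74.0, np.float64(1.71)), (76.0, np.float64(1.81)), (78.0, np.float64(1.24)), (80.0, np.float64(1.36)), (82.0, np.float64(1.27)), (84.0, np.float64(2.74)), (86.0, np.float64(4.75)), (86.7, np.float64(5.67)), (87.4, np.float64(5.52)), (88.1, np.float64(6.45)), (88.8, np.float64(7.7)), (89.5, np.float64(8.21)), (90.2, np.float64(8.81)), (90.9, np.float64(9.72)), (91.6, np.float64(10.24)), (92.3, np.float64(9.32)), (93.0, np.float64(7.27)), (93.7, np.float64(5.12)), (94.4, np.float64(6.27)), (95.1, np.float64(6.49)), (95.8, np.float64(7.07))] 34.9167 [ 0.5159 -0.0868  0.0863] -0.4723170731707324
```

A click: the force peaked at 10.2 N and fell to 5.1 N, with 7 N held now, well below 16 N. I'll back off.

Run:
```python
from h import *
p,q,n=pose(-.4723,.055);move_linear(p,q,velocity=.06)
p,q,n=pose(-.4723,.055,.2);move_linear(p,q,velocity=.2)
c=np.array([.5816,.1098]);reach([.66,.11,.30],down(np.pi/2));dwell(.3)
P,im=shot("wrist","end");px=proj(P,[*c,.106])[0]
print(px,circle(P,im,px,.106,.036),get_obs()["t"],get_obs()["ft_force"])
cv2.imwrite("pics/endv.png",im[:,:,::-1])
```

```text
[260.3629  98.3591] (array([0.5815, 0.1098]), 147) 37.5667 [ 0.4704 -0.0671  0.2401]
```

View pics/endv.png

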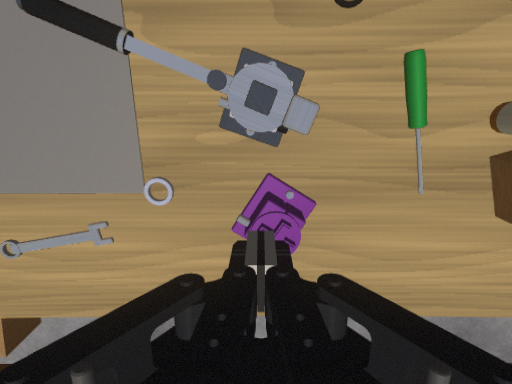

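The wrench head is centred on the cap at (261,97), its handle is straight toward (35,10), and the robot is clear of everything.

```bash
python3 -c "
from cell import *
print(close_job())"
```

```text
the job is handed in; nothing more can be done
None
```

The job is handed in at about 38 s of the 61 s allowed: the wrench was seated and turned clockwise until it clicked (force peaked at 10.2 N, then fell to 5.1 N), then released, and the last picture shows it centred on the cap with its handle straight; the judge returned no verdict, and I did not measure the seat ring directly.

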